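# Take the cleaned valve body out of the disinfection cabinet

### The arm

A 6-joint arm with a two-finger parallel gripper is mounted at the origin on the work surface. World frame = base frame: x ahead of the robot, y to its left, z up, the work surface at z = 0. Lengths are in mm, angles in rad, forces in N, time in s.
With the tool pointing down it reaches from about 400 to 825 mm from the base axis. Payload 7 kg.
Tool frame: the origin (TCP) lies at the centre of the arm's flange, where the gripper is bolted on; the fingertips stand 178 mm ahead of it and the grasp point (between the pads) lies ctrl.grip_point_offset ahead of it (ctrl.grip_point_offset is the distance from the TCP to the grasp point, in mm); z points along the fingers, y is the line along which they close (so a half turn about z gives the same grasp; the last joint's range is limited). The gripper opens to 88 mm and grips with 3 to 60 N. Pads are 19 mm wide; open, the fingers measure 130 mm over their backs; the gripper's body (78 mm by 193 mm) begins 47 mm behind the grasp point.
Start: joints at [1.579, 0.359, 0.012, 0, -1.224, -0.288], TCP at [186.42, 648.725, 404.661] pointing down, gripper open.
Joint ranges: [-3.07, 3.07], [-1.43, 2.12], [-1.02, 1.25], [-3.03, 1.67], [-3.05, -0], [-3.03, 3.03]. Speed limits (rad/s): [2.39, 2.39, 3.01, 3.14, 3.14, 3.14].

### API

Orientations are given as [roll, pitch, yaw] about the fixed x, y, z axes, in that order (R = Rz(yaw) Ry(pitch) Rx(roll)).
In Python, from rig import readout, imaging, ticket, ctrl gives the robot as it stands. The module is installed in compiled form; this text tells all that it offers.
- The arm moves only by the tool send_rows, never from a script. Its argument "increments" is a list of rows, each a list of 7 numbers: the opening in per cent of the stroke, from 0 (shut) to 100 (fully open), then the shift along the tool's x, y, z in m, then the turn, a rotation vector about the tool's x, y, z in rad. In form: [[gripper, x, y, z, rx, ry, rz], ...]. A call has 1 to 12 rows; each row is the pose to reach, as a shift and turn from the pose commanded when the call began, along the tool's axes at that moment; what a row does not reach only later rows make up. A row lasts 1/8 s, in which the tool goes at most 62.5 mm and 10.7 degrees, less where a joint would pass 70% of its speed; a pose out of reach is approached as far as the arm can. A call with a gripper value outside its range is refused whole. The fingers move at their own pace and stop on an object; "newtons" is the grip in N (left out, the last holds). Time passes only in rows, so rows that repeat a pose let the fingers close. It gives the time, the measured TCP pose, the force, the opening and the grip force at its end, in the units of the state.
- readout.get_obs(): the state, without advancing time (a new reading comes with each control period).
- imaging.grab_frame(name): name is "scene" or "top" or "wrist"; returns the picture (400x640x3 uint8, red, green, blue); there is no depth.
- imaging.camera_params(name): a dict with "fx", "fy", "cx", "cy" (pixels), "world_from_camera" (4x4, takes a point from camera to world coordinates). Camera axes: x right, y down, z forward; pixel columns grow to the right and rows downward; lengths in mm; the calibration is good to about 2 mm. A picture is of the moment at which its call begins: read the wrist's pose just before it. camera_params takes no time and is no camera call; for the wrist camera it gives the pose at the moment of the call.
- ticket.hand_in(): hands the job in; it is judged then, once.
The state is a dict: "t": time; "joints": joint angles; "joint_velocities": joint speeds; "joint_torque": joint torques, N m; "eef_pos": TCP position; "orientation": TCP orientation; "force": force on the tool from outside, world axes, zero at the start; "ft_torque": the same for the moment, N m; "finger_gap": finger opening in mm; "grasp_force": force on a finger pad.
Only numpy, scipy, OpenCV 4.12 (cv2) and the standard library are available. Lean on these libraries where they do the work, as an engineer would, in place of code of your own. Each camera call takes 0.05 s, during which the arm holds its last target. There are 200 camera calls.

### The job

The disinfection cycle is over: pull the cabinet's retaining bolt fully out by its knob, then lift the metal valve body off its pedestal and out through the round port. Set it down, without dropping it, standing upright in the middle of the round rubber pad in the tray, and last push the bolt fully home again. Leave the cup, cap, bottle and oximeter where they stand.

Things in the scene. Friction and masses are not known exactly. Their poses are not given: they have to be found in the camera images.
- cabinet: Fixed cabinet, 210 (x) by 220 (y) mm; origin: centre of its underside. Its front faces its own -x, turned up to 0.3 rad from the robot's -x. The front is a clear panel rising at 35 degrees from 70 mm high at x=-102 to 185 at x=62 mm (outward normal -0.574, 0, 0.819). A lamp head (x 30 to 105, z 185 to 250 mm, full width) overhangs it: a vertical gripper does not fit; go in square to the panel.
- port (a point): Centre of the round port, on the outer side of the sloped clear panel: at (-20, 0, 128) mm in the cabinet's frame. Hole 124 mm in diameter through a 6 mm panel with a thin steel bead (5 mm thick, seen only) round it. Its axis is the panel's normal.
- pedestal_top (a point): Centre of the flat top of the steel pedestal inside the cabinet, 62 mm above the work surface, top 68 mm in diameter: at (9, 0, 62) mm in the cabinet's frame, under the port.
- bolt (a joint): Slide of the retaining bolt, m: 0 home (its tip lies 3 mm above the valve's flange and stops it being lifted), 0.040 fully out, moving level along the cabinet's own -y as it grows. Over-centre detent: past half travel it snaps to the nearer end and is held there with about 2.4 N plus 1.2 N friction.
- bolt_knob (a point): Middle of the bolt's black round knob, 28 mm in diameter, 26 mm long along the cabinet's y, axis level, 75 mm above the work surface. In the cabinet's frame at (9, -180, 75) mm when home, y=-220 when out. The side wall (148 mm high there) has its outer face at y=-110; between run a 22 mm bush (14 mm long) and an 8 mm rod.
- valve: Loose turned aluminium valve body, about 0.14 kg, upright on the pedestal within 4 mm of its middle: flange 56 mm in diameter and 6 mm high, then 34 mm in diameter up to 18 mm, then a plain stem 24 mm in diameter up to 60 mm. Origin: centre of its underside; z up along the stem.
- valve_stem (a point): Point on the valve's axis 45 mm above its underside, a good height to grip the stem. At the start it is about 34 mm inside the panel's outer side and 12 mm up-slope of the port's axis: kept upright and drawn straight out parallel to the port's axis, the whole valve clears the port.
- tray: Fixed steel tray, 290 (own x) by 104 (own y) mm, floor 6 mm thick, rim 14 mm high. Three places in a row along its x, at -95, 0 and +95 mm: one holds the pad, the others the cup and the cap, in any order. Origin: centre of its underside.
- pad: Flat round black rubber pad, fixed, 76 mm in diameter, 3 mm thick, lying on the tray's floor in its free place. Origin: centre of its underside, 6 mm above the work surface; its top is 9 mm above the work surface.
- cup: Bystander: open steel cup, 56 mm in diameter, 55 mm high, in the tray. Origin: centre of its underside.
- cap: Bystander: grey stepped plastic cap, 52 mm in diameter at the foot, 44 mm high, in the tray. Origin: centre of its underside.
- bottle: Bystander: white closed bottle, 56 mm in diameter, 150 mm high, standing on the work surface beyond the middle. Origin: centre of its underside.
- oximeter: Bystander: small grey oximeter, 60 by 36 by 26 mm, lying on the work surface near the middle, short of the bottle. Origin: centre of its underside.
Mind the look-alikes: they are no part of the job. Leave any purple look-alike of the valve alone.

How it is judged (in metres and radians):
On the way, in this order (a step that is already met when the one before it is completed fails the run):
1. the bolt is fully out while the valve still stands on its pedestal (value of joint bolt above 0.035 m and distance between valve and pedestal_top below 0.012 m), for 0.2 s.
2. the valve is held outside the cabinet, wholly out of the port, over 130 mm from the pedestal's top (distance between valve and pedestal_top above 0.13 m and contact force between the fingers and valve above 0.5 N), for 0.1 s.
3. the valve is set down upright on the pad while still held (not dropped) (horizontal distance between valve and pad below 0.014 m and z of valve in the frame of pad below 0.008 m and angle between valve's own z axis and vertical below 0.15 rad and contact force between the fingers and valve above 0.5 N), for 0.04 s.
At the end, for the whole second after the job is handed in: The valve stands upright (within 4.5 degrees) and still on the pad, its middle within 14 mm of the pad's middle, released; the bolt is within 4 mm of home; cup, cap, bottle and oximeter are within 20 mm of where they were, not tipped (horizontal distance between valve and pad below 0.014 m and z of valve in the frame of pad below 0.006 m and angle between valve's own z axis and vertical below 0.08 rad and linear speed of valve below 0.02 m/s and value of joint bolt below 0.004 m); the robot touches nothing.
It fails at once if the cup is moved over 20 mm or tipped (distance of cup from where it was at the start of the episode above 0.02 m or angle between cup's own z axis and vertical above 0.4 rad).
It fails at once if the cap is moved over 20 mm or tipped (distance of cap from where it was at the start of the episode above 0.02 m or angle between cap's own z axis and vertical above 0.4 rad).
It fails at once if the bottle is moved over 20 mm or tipped (distance of bottle from where it was at the start of the episode above 0.02 m or angle between bottle's own z axis and vertical above 0.4 rad).
It fails at once if the oximeter is moved over 20 mm or tipped (distance of oximeter from where it was at the start of the episode above 0.02 m or angle between oximeter's own z axis and vertical above 0.4 rad).
It also fails if it takes over 66 s, if anything falls off the work surface, if the arm or the gripper's body presses on something with over 40 N, if the wrist force passes 120 N, or if a joint passes its speed limit or range.

## Working session

There is one attempt and no reset: what is moved stays moved. The work goes in short steps, Python scripts to look and compute and a tool call to move; the robot and the scene stay as the last step left them, time stands still between calls to the robot, and variables do not carry over. Pictures are saved under pics/ and viewed, at most 10 in all, crops included, and the job is handed in when it is done.

Besides the shell and the picture viewer there is one more tool, called after ">>>" as name(argument=value, ...) on one line, values as JSON. send_rows: Moves the arm, as the interface text tells. Its arguments: {"type":"object","properties":{"increments":{"type":"array"},"newtons":{"type":"number"}},"required":["increments"]}

```bash
mkdir -p pics
python3 - <<'E'
from rig import readout, imaging, ctrl
import cv2,numpy as np
o=readout.get_obs();print({k:np.round(v,3) for k,v in o.items()},ctrl.grip_point_offset)
for n in("scene","top"):
    im=imaging.grab_frame(n);cv2.imwrite(f"pics/{n}0.png",im[...,::-1])
    p=imaging.camera_params(n);print(n,{k:np.round(v,3).tolist() for k,v in p.items()})
E
```

```text
{'t': np.float64(0.0), 'joints': array([ 1.579,  0.359,  0.011, -0.   , -1.224, -0.288]), 'joint_velocities': array([ 0.   , -0.002,  0.001, -0.   , -0.   ,  0.   ]), 'joint_torque': array([-1.0000e-03, -5.8272e+01,  2.9307e+01,  6.9970e+00,  7.0000e-03,
       -0.0000e+00]), 'eef_pos': array([186.334, 648.572, 403.708]), 'orientation': array([ 3.14, -0.  , -0.28]), 'force': array([-0.52 ,  0.023,  0.158]), 'ft_torque': array([ 0.078, -0.035,  0.014]), 'grasp_force': np.float64(0.0), 'finger_gap': np.float64(87.543)} 159.3
scene {'fx': 438.665, 'fy': 438.665, 'cx': 325.468, 'cy': 191.036, 'world_from_camera': [[0.043, 0.942, -0.332, 843.377], [0.999, -0.039, 0.019, -113.349], [0.005, -0.333, -0.943, 1069.522], [0.0, 0.0, 0.0, 1.0]]}
top {'fx': 401.591, 'fy': 401.591, 'cx': 319.171, 'cy': 191.107, 'world_from_camera': [[-0.005, -0.993, 0.116, 407.689], [-1.0, 0.007, 0.018, -98.013], [-0.019, -0.116, -0.993, 1052.139], [0.0, 0.0, 0.0, 1.0]]}
```

View pics/scene0.png

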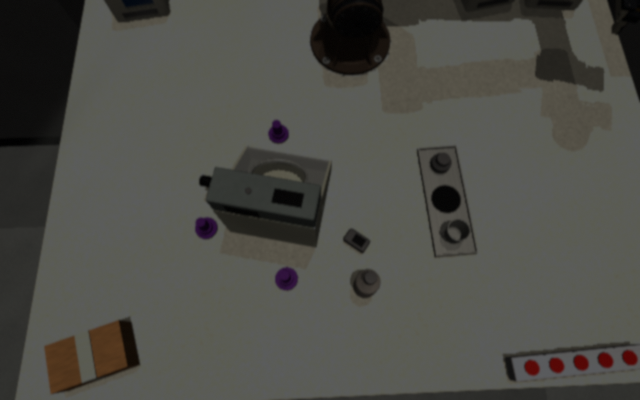

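View pics/top0.png

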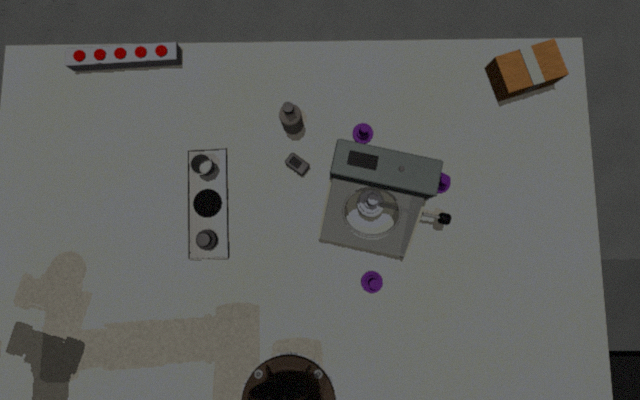

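The scene view shows the cabinet around (270,190), with the knob at (205,181), the pad at (446,199), and the bottle and oximeter between cabinet and tray. The top view shows the port at about (371,212), the valve at (371,203), the knob at (445,218) and the pad at (207,203). Next I'll view brightened crops.

Run:
```python
import cv2,numpy as np
def crop(n,x0,y0,w,h,s):
    im=cv2.imread(f"pics/{n}0.png")[y0:y0+h,x0:x0+w]
    im=cv2.resize(im,None,fx=s,fy=s,interpolation=cv2.INTER_CUBIC)
    im=np.clip(255*(im/255.)**.55*1.15,0,255).astype('uint8')
    for x in range(-x0%20,w,20):cv2.putText(im,str(x0+x),(x*s,8),0,.3,(0,255,255),1);im[::4,x*s]=(0,255,255)
    for y in range(-y0%20,h,20):cv2.putText(im,str(y0+y),(0,y*s),0,.3,(0,255,255),1);im[y*s,::4]=(0,255,255)
    return im
cv2.imwrite("pics/topc.png",crop("top",310,130,160,140,5)[:600])
cv2.imwrite("pics/scenec.png",crop("scene",190,110,160,140,5)[:600])
```

```text
(no output)
```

View pics/topc.png

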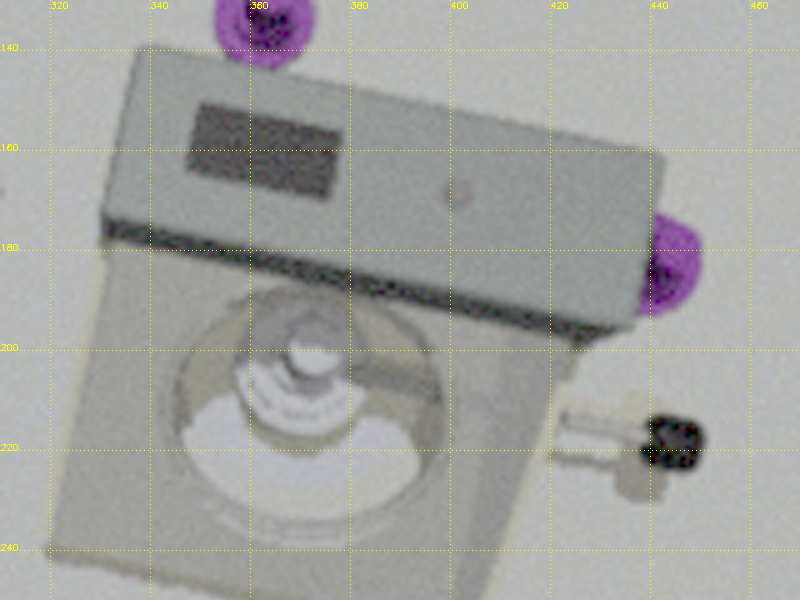

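View pics/scenec.png

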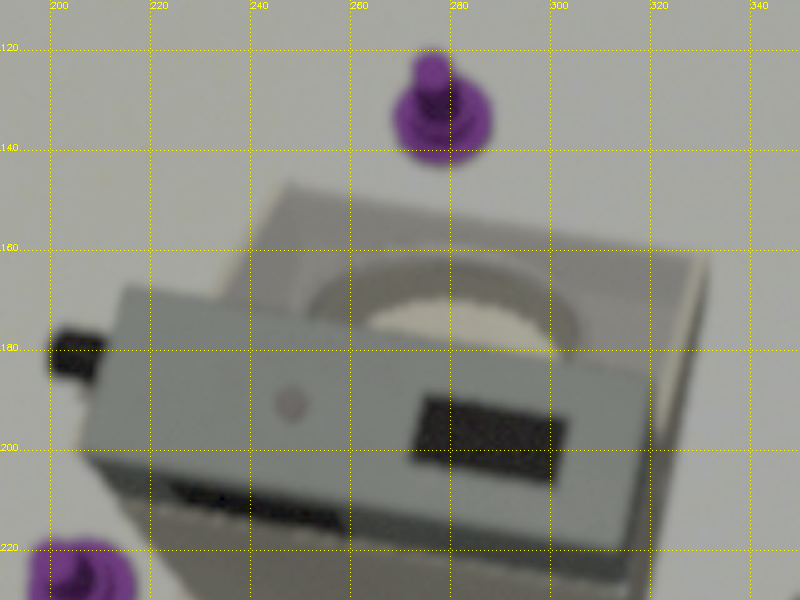

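```bash
cat > h.py <<'E'
import numpy as np,cv2
from rig import readout,imaging,ctrl
from scipy.optimize import least_squares
from scipy.spatial.transform import Rotation as Ro
P={n:imaging.camera_params(n) for n in("scene","top")}
def proj(p,X):
    T=np.linalg.inv(p["world_from_camera"]);c=np.atleast_2d(X)@T[:3,:3].T+T[:3,3]
    return np.c_[p["fx"]*c[:,0]/c[:,2]+p["cx"],p["fy"]*c[:,1]/c[:,2]+p["cy"]]
def tri(obs): # [(params,uv)]
    return least_squares(lambda X:np.concatenate([(proj(p,X)[0]-uv) for p,uv in obs]),[600,0,50.])
def cabT(q):
    T=np.eye(4);T[:3,:3]=Ro.from_euler('z',q[2]).as_matrix();T[:3,3]=[q[0],q[1],q[3] if len(q)>3 else 0];return T
E
python3 - <<'E'
from h import *
O={"top":[((105,110,250),(337.5,139.5)),((105,-110,250),(442,160.5)),((30,110,250),(330.5,173.5)),((30,-110,250),(436.5,195)),((-103,110,70),(319.5,241)),((9,-180,75),(444.7,218.7))],
"scene":[((30,-110,250),(214.5,167)),((30,110,250),(320,184)),((105,110,250),(314,221.5)),((105,-110,250),(206,201)),((-103,-110,70),(247,147)),((-103,110,70),(331,161)),((9,-193,75),(200,181))]}
def res(q):
    T=cabT(q)
    return np.concatenate([(proj(P[n],np.array([a for a,b in L])@T[:3,:3].T+T[:3,3])-[b for a,b in L]).ravel() for n,L in O.items()])
s=least_squares(res,[600,-200,-.2,0],loss='soft_l1')
print(s.x.round(3));print(res(s.x).reshape(-1,2).round(1).tolist())
c={}
for n,(u,v) in dict(top=(207,203),scene=(446,199)).items():
    g=cv2.imread(f"pics/{n}0.png",0);w=g[v-22:v+23,u-22:u+23];m=(w<25).astype('uint8')
    k,l,st,ce=cv2.connectedComponentsWithStats(m);j=l[22,22];c[n]=ce[j]+[u-22,v-22];print(n,c[n],st[j])
t=tri([(P[n],c[n]) for n in c]);print("pad",t.x,t.fun)
for n,q in [("knob",((444.7,218.7),(206,181)))]:
    pass
E
```

```text
[ 4.84431e+02 -2.06424e+02 -2.16000e-01 -1.03980e+01]
[[0.1, -0.3], [1.1, 0.3], [-0.4, 0.8], [0.0, 1.5], [-1.2, -2.8], [-0.7, -0.5], [0.2, 0.2], [0.7, 0.8], [-0.0, -1.3], [-0.9, 0.6], [-2.3, -0.4], [-0.6, -0.4], [0.6, 0.4]]
top [207.0229682  202.91342756] [  9   9  27  27 566]
scene [445.60347826 198.67478261] [  8   9  28  26 575]
pad [501.1350964  216.23515306   3.56566902] [ 0.34191717  0.01734348  0.33158687 -0.03878122]
```

```bash
cat >> h.py <<'E'
def rot(o):return Ro.from_euler('xyz',o)
def inc(pos,R,p0=None,R0=None):
    o=readout.get_obs();p0=o["eef_pos"] if p0 is None else np.array(p0);R0=rot(o["orientation"]) if R0 is None else R0
    return np.r_[R0.inv().apply(np.array(pos)-p0)/1000,(R0.inv()*R).as_rotvec()].round(4).tolist()
E
python3 - <<'E'
from h import *
print({k:np.round(v,3).tolist() for k,v in imaging.camera_params("wrist").items()})
print(inc([490,200,440],rot([np.pi,0,-.9])))
E
```

```text
{'fx': 280.74, 'fy': 280.74, 'cx': 321.102, 'cy': 199.723, 'world_from_camera': [[-0.276, -0.931, -0.239, 249.183], [-0.961, 0.268, 0.067, 630.284], [0.002, 0.248, -0.969, 383.478], [0.0, 0.0, 0.0, 1.0]]}
[0.4157, 0.3473, -0.0356, 0.0014, -0.0006, 0.6201]
```

>>> send_rows(increments=[[100, 0.05, 0.04, -0.005, 0, 0, 0.08], [100, 0.1, 0.08, -0.01, 0, 0, 0.16], [100, 0.15, 0.12, -0.015, 0, 0, 0.24], [100, 0.2, 0.16, -0.02, 0, 0, 0.32], [100, 0.25, 0.2, -0.025, 0, 0, 0.4], [100, 0.3, 0.25, -0.03, 0, 0, 0.48], [100, 0.36, 0.3, -0.035, 0, 0, 0.56], [100, 0.416, 0.347, -0.035, 0, 0, 0.62], [100, 0.416, 0.347, -0.035, 0, 0, 0.62], [100, 0.416, 0.347, -0.035, 0, 0, 0.62], [100, 0.416, 0.347, -0.035, 0, 0, 0.62]])

```text
t: 1.48
eef_pos: [490.4, 200.2, 439.4]
orientation: [3.141, 0.0, -0.901]
force: [0.2, 0.5, 0.3]
finger_gap: 87.8
grasp_force: 0.0
```

Run:
```python
from h import *
p=imaging.camera_params("wrist");im=imaging.grab_frame("wrist");g=im.mean(2)
cv2.imwrite("pics/w1.png",im[...,::-1])
uv=proj(p,[501,216,9])[0];print(uv)
u,v=uv.astype(int);r=70;w=g[max(v-r,0):v+r,u-r:u+r]
for th in(20,25,30):
    k,l,st,ce=cv2.connectedComponentsWithStats((w<th).astype('uint8'));j=l[min(r,v),r];c=ce[j]+[u-r,max(v-r,0)];print(th,c,st[j])
    t=tri([(P["top"],[207,202.9]),(P["scene"],[445.6,198.7]),(p,c)]);print(t.x,t.fun.round(2))
    t=least_squares(lambda X:proj(p,[X[0],X[1],9])[0]-c,[500,216]);print(t.x)
print(inc([484+.977*9-.214*184,-206-.214*9-.977*184,420],rot([np.pi,0,-1.787])))
```

```text
[308.08436939 177.81376185]
20 [307.62706271 176.30110355] [    0     0   140   140 19392]
[502.1652659  215.44461019   5.23879148] [ 0.49 -0.42  0.25  0.12  0.18  0.31]
[502.91196291 214.63249987]
25 [313.24587912 180.67857143] [ 61  52  35  42 728]
[495.29596831 216.32944176   1.43991274] [ 0.51  2.31 -0.15 -1.95 -2.08 -1.24]
[492.37661278 214.64800962]
30 [313.83996815 178.83519108] [  59   49   37   46 1256]
[496.35019213 213.71498521   5.93682013] [ 1.    1.76 -0.65 -2.09 -2.26 -0.65]
[493.39129321 211.92232086]
[0.4379, 0.3947, 0.0195, 0.0005, -0.0, 0.8874]
```

>>> send_rows(increments=[[60, 0.03, 0.03, -0.03, 0, 0, 0.1], [60, 0.07, 0.065, -0.04, 0, 0, 0.2], [60, 0.11, 0.1, -0.04, 0, 0, 0.3], [60, 0.15, 0.14, -0.04, 0, 0, 0.4], [60, 0.19, 0.175, -0.04, 0, 0, 0.5], [60, 0.23, 0.21, -0.04, 0, 0, 0.6], [60, 0.27, 0.245, -0.04, 0, 0, 0.7], [60, 0.31, 0.28, -0.04, 0, 0, 0.8], [60, 0.35, 0.315, -0.04, 0, 0, 0.887], [60, 0.395, 0.355, -0.04, 0, 0, 0.887], [60, 0.438, 0.395, -0.04, 0, 0, 0.887], [60, 0.438, 0.395, -0.01, 0, 0, 0.887]])

```text
t: 3.02
eef_pos: [454.0, -390.9, 450.2]
orientation: [-3.139, -0.002, -1.789]
force: [0.2, 1.9, -1.6]
finger_gap: 52.7
grasp_force: 0.0
```

>>> send_rows(increments=[[60, 0, 0, 0, 0, 0, 0], [60, 0, 0, 0, 0, 0, 0]])

```text
t: 3.28
eef_pos: [454.1, -387.4, 450.7]
orientation: [-3.141, -0.001, -1.785]
force: [0.2, -0.4, 1.5]
finger_gap: 52.4
grasp_force: 0.0
```

```bash
cat >> h.py <<'E'
def panel(im,x0,y0,w,h,s,st=20):
    im=cv2.resize(im[y0:y0+h,x0:x0+w,::-1],None,fx=s,fy=s,interpolation=cv2.INTER_CUBIC)
    im=np.clip(255*(im/255.)**.55*1.15,0,255).astype('uint8')
    for x in range(-x0%st,w,st):cv2.putText(im,str(x0+x),(int(x*s),8),0,.3,(0,255,255),1);im[::4,int(x*s)]=(0,255,255)
    for y in range(-y0%st,h,st):cv2.putText(im,str(y0+y),(0,int(y*s)),0,.3,(0,255,255),1);im[int(y*s),::4]=(0,255,255)
    return im
E
python3 - <<'E'
from h import *
import json
a=cv2.imread("pics/w1.png")[...,::-1]
o=readout.get_obs();print(o["eef_pos"],o["orientation"])
p=imaging.camera_params("wrist");b=imaging.grab_frame("wrist");cv2.imwrite("pics/w2.png",b[...,::-1])
json.dump({k:np.array(v).tolist() for k,v in p.items()},open("w2.json","w"))
k=proj(p,[[447,-384,75]])[0];print(k)
x=int(k[0])-100;y=int(np.clip(k[1]-75,0,250))
cv2.imwrite("pics/c2.png",np.hstack([panel(a,240,110,130,140,3),panel(b,max(x,0),y,200,150,2.8)]) [:600] if False else np.vstack([panel(a,210,100,200,100,4)[:280],panel(b,max(x,0),y,200,80,4)]))
cv2.imwrite("pics/c2.png",np.hstack([panel(a,240,110,130,140,3)[:420],panel(b,max(x,0),y,136,140,3)[:420]]))
E
```

```text
[ 454.14504879 -387.40712251  450.74051181] [-3.14091124e+00 -6.44247585e-04 -1.78480269e+00]
[326.48733855 182.98856908]
```

View pics/c2.png

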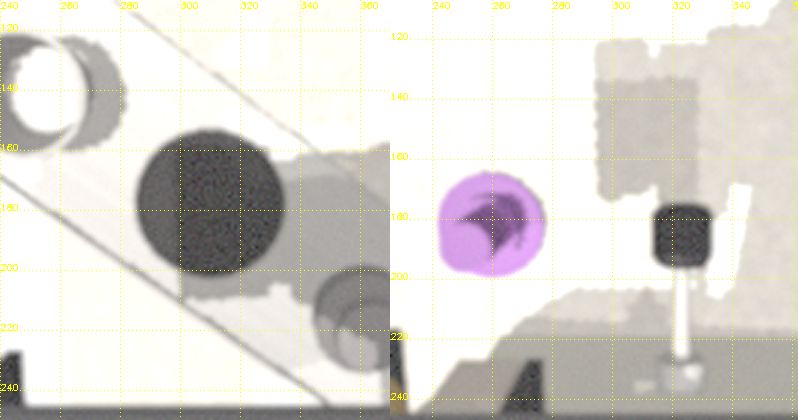

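The pad sits at (310,177.5) in the first wrist view and the knob at (323,186) in the second. The bush is at (323,232) and a purple look-alike at (257,182).

```bash
cat > fit.py <<'E'
from h import *
import json
W2=json.load(open("w2.json"))
O=[(P["top"],[((105,110,250),(337.5,139.5)),((105,-110,250),(442,160.5)),((30,110,250),(330.5,173.5)),((30,-110,250),(436.5,195)),((9,-180,75),(444.7,218.7))]),
(P["scene"],[((30,-110,250),(214.5,167)),((30,110,250),(320,184)),((105,110,250),(314,221.5)),((105,-110,250),(206,201)),((-103,-110,70),(247,147)),((-103,110,70),(331,161)),((9,-193,75),(200,181))]),
(W2,[((9,-180,75),(323.2,186)),((9,-117,75),(323,232)),((9,-193,75),(323.2,175.5)),((9,-167,75),(323.2,196.5))])]
def res(q):
    T=cabT(q)
    return np.concatenate([(proj(p,np.array([a for a,b in L])@T[:3,:3].T+T[:3,3])-[b for a,b in L]).ravel() for p,L in O])
E
python3 - <<'E'
from fit import *
for q0 in([480,-200,-.2],[480,-200,-.2,0]):
    s=least_squares(res,q0,loss='soft_l1');print(s.x.round(3));print(res(s.x).reshape(-1,2).round(1).tolist())
    T=cabT(s.x);print("knob",T@[9,-180,75,1])
t=tri([(P["top"],(444.7,218.7)),(W2,(323.2,186))]);print(t.x,t.fun)
E
```

```text
[ 4.85312e+02 -2.03970e+02 -2.32000e-01]
[[0.0, -2.6], [2.0, -0.1], [-1.2, -1.2], [0.3, 1.4], [-0.7, 0.0], [0.2, -2.3], [1.6, 0.1], [0.2, -1.7], [-1.6, -1.7], [-1.2, -2.4], [1.0, -1.0], [0.7, -2.0], [-0.6, -0.0], [-1.3, -0.1], [-0.4, 0.5], [-0.8, -0.7]]
knob [ 452.680158   -381.21587645   75.            1.        ]
[ 4.85076e+02 -2.03683e+02 -2.30000e-01 -5.66300e+00]
[[-0.3, -1.8], [0.9, 0.4], [-1.4, -0.6], [-0.6, 1.7], [-1.5, 0.1], [1.0, -1.2], [1.7, 0.9], [0.5, -1.1], [-0.7, -0.8], [-0.8, -1.4], [1.0, -0.3], [1.4, -1.2], [-0.6, -0.7], [-1.2, -1.4], [-0.4, -0.0], [-0.8, -1.5]]
knob [ 452.74331088 -380.98427088   69.33659009    1.        ]
[ 452.00471282 -381.77385207   78.70938661] [ 0.00636131  0.25285728 -0.13081996  0.03145828]
```

Run:
```python
from h import *
print(inc([452,-384,236],rot([np.pi,0,-1.796])))
```

```text
[-0.003, 0.0032, 0.2151, -0.0016, -0.0008, 0.0113]
```

>>> send_rows(increments=[[60, -0.003, 0.003, 0.05, 0, 0, 0.011], [60, -0.003, 0.003, 0.1, 0, 0, 0.011], [60, -0.003, 0.003, 0.14, 0, 0, 0.011], [60, -0.003, 0.003, 0.18, 0, 0, 0.011], [60, -0.003, 0.003, 0.205, 0, 0, 0.011], [60, -0.003, 0.003, 0.215, 0, 0, 0.011], [60, -0.003, 0.003, 0.215, 0, 0, 0.011], [0, -0.003, 0.003, 0.215, 0, 0, 0.011], [0, -0.003, 0.003, 0.215, 0, 0, 0.011], [0, -0.003, 0.003, 0.215, 0, 0, 0.011], [0, -0.003, 0.003, 0.215, 0, 0, 0.011], [0, -0.003, 0.003, 0.215, 0, 0, 0.011]], newtons=15)

```text
t: 4.82
eef_pos: [452.0, -385.0, 235.4]
orientation: [-3.139, -0.001, -1.797]
force: [3.2, 0.6, 2.9]
finger_gap: 27.7
grasp_force: 15.0
```

>>> send_rows(increments=[[0, 0.008, 0, 0, 0, 0, 0], [0, 0.016, 0, 0, 0, 0, 0], [0, 0.024, 0, 0, 0, 0, 0], [0, 0.032, 0, 0, 0, 0, 0], [0, 0.038, 0, 0, 0, 0, 0], [0, 0.041, 0, 0, 0, 0, 0], [0, 0.041, 0, 0, 0, 0, 0], [0, 0.041, 0, 0, 0, 0, 0]], newtons=25)

```text
t: 5.82
eef_pos: [443.0, -424.3, 235.4]
orientation: [-3.139, 0.0, -1.797]
force: [7.4, 6.6, 6.6]
finger_gap: 27.1
grasp_force: 25.0
```

>>> send_rows(increments=[[60, 0.0, 0, 0, 0, 0, 0], [60, 0, 0, 0, 0, 0, 0], [60, 0, 0, 0, 0, 0, 0], [60, 0, 0, -0.03, 0, 0, 0], [60, 0, 0, -0.09, 0, 0, 0], [60, 0, 0, -0.15, 0, 0, 0], [60, 0, 0, -0.2, 0, 0, 0], [60, 0, 0, -0.22, 0, 0, 0], [60, 0, 0, -0.22, 0, 0, 0]])

```text
t: 6.95
eef_pos: [441.6, -424.9, 456.3]
orientation: [-3.139, -0.001, -1.798]
force: [-0.3, 0.3, -0.8]
finger_gap: 52.6
grasp_force: 0.0
```

Run:
```python
from h import *
T=cabT([485.2,-203.8,-.228])
for yaw,p in((-.228+np.pi,.611),(-.228,-.611)):
  for d in(150,100,0):
    X=(T@[9-.574*(d+159.3),0,107+.819*(d+159.3),1])[:3]
    print(yaw,d,X.round(1),inc(X,rot([np.pi,p,yaw])))
g=imaging.grab_frame("top");cv2.imwrite("pics/t2.png",g[...,::-1])
w=g[195:240,410:475].mean(2);l=cv2.connectedComponentsWithStats((w<25).astype('uint8'));print(l[2],l[3]+[410,195])
print(readout.get_obs()["joints"])
```

```text
2.913592653589793 150 [ 321.  -165.7  360.3] [-0.2254, 0.1761, 0.0953, 0.4761, -0.477, 1.5187]
2.913592653589793 100 [ 349.  -172.2  319.4] [-0.2254, 0.1475, 0.1363, 0.4761, -0.477, 1.5187]
2.913592653589793 0 [ 404.9 -185.2  237.5] [-0.2255, 0.0904, 0.2184, 0.4761, -0.477, 1.5187]
-0.228 150 [ 321.  -165.7  360.3] [-0.2254, 0.1761, 0.0953, 0.4769, 0.4759, -1.5168]
-0.228 100 [ 349.  -172.2  319.4] [-0.2254, 0.1475, 0.1363, 0.4769, 0.4759, -1.5168]
-0.228 0 [ 404.9 -185.2  237.5] [-0.2255, 0.0904, 0.2184, 0.4769, 0.4759, -1.5168]
[[   0    0   65   45 2922]
 [   0    0    1    1    1]
 [   1    4    1    1    1]
 [   0    7    1    1    1]] [[442.03251198 217.01882272]
 [410.         195.        ]
 [411.         199.        ]
 [410.         202.        ]]
[-4.47643598e-01  2.29451725e-01 -5.51249157e-02 -3.57233878e-04
 -1.28619831e+00  2.20261002e-01]
```

>>> send_rows(increments=[[60, -0.03, 0.03, -0.02, 0, 0, 0], [60, -0.06, 0.06, -0.02, 0.04, -0.04, 0.13], [60, -0.09, 0.09, -0.02, 0.08, -0.08, 0.26], [60, -0.12, 0.12, 0, 0.13, -0.13, 0.41], [60, -0.15, 0.14, 0.02, 0.18, -0.18, 0.57], [60, -0.18, 0.16, 0.04, 0.23, -0.23, 0.73], [60, -0.21, 0.17, 0.06, 0.28, -0.28, 0.89], [60, -0.225, 0.176, 0.08, 0.33, -0.33, 1.05], [60, -0.225, 0.176, 0.095, 0.38, -0.38, 1.21], [60, -0.225, 0.176, 0.095, 0.43, -0.43, 1.37], [60, -0.225, 0.176, 0.095, 0.476, -0.477, 1.519], [60, -0.225, 0.176, 0.095, 0.476, -0.477, 1.519]])

```text
t: 8.5
eef_pos: [327.8, -179.9, 374.4]
orientation: [3.121, 0.59, 2.91]
force: [-0.6, -0.4, -1.4]
finger_gap: 52.6
grasp_force: 0.0
```

>>> send_rows(increments=[[60, 0, 0, 0, 0, 0, 0], [60, 0, 0, 0, 0, 0, 0]])

```text
t: 8.75
eef_pos: [327.1, -180.1, 373.6]
orientation: [3.124, 0.587, 2.915]
force: [0.7, 0.4, 0.1]
finger_gap: 52.7
grasp_force: 0.0
```

Run:
```python
from h import *
import json
o=readout.get_obs();print(o["eef_pos"],o["orientation"],o["joints"].round(2))
p=imaging.camera_params("wrist");b=imaging.grab_frame("wrist");cv2.imwrite("pics/w3.png",b[...,::-1])
json.dump({k:np.array(v).tolist() for k,v in p.items()},open("w3.json","w"))
T=cabT([485.2,-203.8,-.228])
for n,X in dict(port=(-20,0,128),stemtop=(9,0,122),stem=(9,0,107),knob=(9,-220,75)).items():print(n,proj(p,(T@[*X,1])[:3]).round(1))
cv2.imwrite("pics/c3.png",panel(b,200,60,260,200,3))
```

```text
[ 327.0630965  -180.09457048  373.57458506] [3.12415219 0.58696805 2.91496162] [ 0.08 -0.35 -1.02  0.43 -0.37 -2.22]
port [[329.3 179.7]]
stemtop [[328.2 195.9]]
stem [[327.7 185.7]]
knob [[133.1 166.1]]
```

View pics/c3.png

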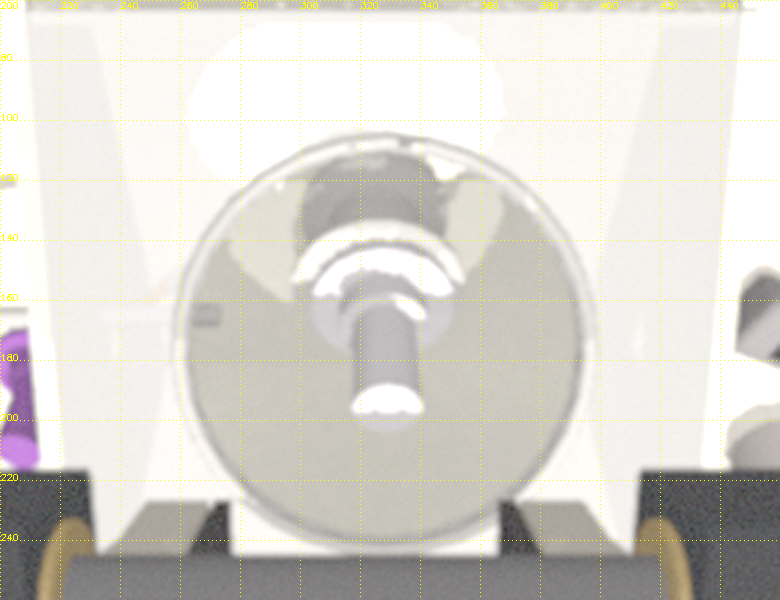

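The bolt is withdrawn (stub at (267,165)). The port rim spans about x 258–397, y 104–244, and the stem top is centred at (328.5,195.5), which matches the prediction.

Run:
```python
from h import *
import json
p=json.load(open("w3.json"));a=np.linspace(0,6.283,200)
O=np.c_[0.819*62*np.cos(a)-20,62*np.sin(a),.574*62*np.cos(a)+128]
def bb(q,r=1.):
    T=cabT(q);X=((O-[-20,0,128])*r+[-20,0,128])@T[:3,:3].T+T[:3,3];u=proj(p,X);return np.r_[u.min(0),u.max(0)]
print(bb([485.2,-203.8,-.228]),bb([485.2,-203.8,-.228],67/62.))
s=least_squares(lambda q:np.r_[bb([q[0],q[1],-.228],67/62)-[257.5,104,397.5,244.5]],[485,-204]);print(s.x,s.fun)
# stem base check: flange/pedestal centre
T=cabT([485.2,-203.8,-.228])
for z in (122,80,68,62):print(z,proj(p,(T@[9,0,z,1])[:3]))
t=least_squares(lambda X:np.r_[proj(p,[X[0],X[1],122])[0]-[328.5,195.5]],[490,-205]);print("stem xy",t.x,(T@[9,0,0,1])[:2])
```

```text
[263.41433224 111.16210165 394.61822578 241.43019739] [258.06754545 105.30676717 399.8857053  246.14486131]
[ 483.61338626 -204.88628264] [-1.16814177 -0.04309722  1.19304356  0.93812944]
122 [[328.15624885 195.90229436]]
80 [[327.00298172 168.832949  ]]
68 [[326.70992617 161.95438471]]
62 [[326.56873568 158.64037888]]
stem xy [ 493.44886441 -205.36720268] [ 493.96708362 -205.83426762]
```

```bash
cat >> h.py <<'E'
TH=-.228
RP=rot([np.pi,.611,TH+np.pi]);AX=RP.apply([0,0,1])
S=np.array([493.5,-205.5,107])
E
python3 - <<'E'
from h import *
print(AX)
for d in (60,3):print(d,inc(S-AX*(159.3+d),RP))
E
```

```text
[ 0.55884004 -0.12967028 -0.81907474]
60 [0.0132, 0.0111, 0.096, 0.0183, -0.0239, 0.0009]
3 [0.0118, 0.01, 0.1529, 0.0183, -0.0239, 0.0009]
```

>>> send_rows(increments=[[60, 0, 0, 0.03, 0, 0, 0], [60, 0, 0, 0.06, 0, 0, 0], [60, 0, 0, 0.085, 0, 0, 0], [60, 0, 0, 0.085, 0, 0, 0], [60, 0, 0, 0.085, 0, 0, 0]])

```text
t: 9.43
eef_pos: [377.0, -205.2, 316.8]
orientation: [3.1, 0.569, 2.914]
force: [-0.1, 0.6, 0.1]
finger_gap: 52.2
grasp_force: 0.0
```

Run:
```python
from h import *
print(readout.get_obs()["joints"].round(2))
for d in (60,3):print(d,inc(S-AX*(159.3+d),RP))
```

```text
[-0.06 -0.12 -1.02  0.44 -0.12 -2.15]
60 [0.0266, 0.0252, 0.0199, 0.0423, -0.0424, -0.0003]
3 [0.0242, 0.0228, 0.0768, 0.0423, -0.0424, -0.0003]
```

```bash
cat > kin.py <<'E'
from h import *
LO=np.array([-3.07,-1.43,-1.02,-3.03,-3.05,-3.03]);HI=np.array([3.07,2.12,1.25,1.67,0,3.03])
E=lambda a,x:Ro.from_euler(a,x)
def fk(q,k,s4=1,s6=1):
    h,L2,L3,a,w,d6,w0=k
    R1=E('z',q[0]);F=R1*E('y',q[1]-q[2]);A=F*E('x',s4*q[3]);B=A*E('y',-q[4])
    p=R1.apply([0,0,h])+(R1*E('y',q[1])).apply([0,0,L2])+F.apply([L3,w0,a])+A.apply([0,w,0])+B.apply([d6,0,0])
    return p,B*E('x',s6*q[5])
E
python3 - <<'E'
from kin import *
o=readout.get_obs()
D=[([1.579,.359,.0115,0,-1.224,-.288],[186.4,648.6,404.2],[3.141,0,-.28],1),
([-4.47643598e-01,2.29451725e-01,-5.51249157e-02,-3.57e-04,-1.28619831,.22026],[441.6,-424.9,456.3],[-3.139,-.001,-1.798],1),
([.08,-.35,-1.02,.43,-.37,-2.22],[327.06,-180.09,373.57],[3.124,.587,2.915],.2),
(o["joints"],o["eef_pos"],o["orientation"],1)]
for s4 in(1,-1):
  for s6 in(1,-1):
    f=lambda k:np.concatenate([w*(fk(q,k,s4)[0]-p) for q,p,r,w in D])
    s=least_squares(f,[250,400,400,0,-190,160,0]);
    C=[(fk(q,s.x,s4,s6)[1].inv()*rot(r)) for q,p,r,w in D]
    print(s4,s6,s.x.round(1),s.fun.round(1),[(C[0].inv()*c).magnitude().round(3) for c in C]);
    if s4*s6: print(C[0].as_matrix().round(2).tolist())
E
```

```text
Traceback (most recent call last):
AttributeError: 'float' object has no attribute 'round'
```

Run:
```python
from kin import *
o=readout.get_obs()
D=[([1.579,.359,.0115,0,-1.224,-.288],[186.4,648.6,404.2],[3.141,0,-.28],1),
([-4.47643598e-01,2.29451725e-01,-5.51249157e-02,-3.57e-04,-1.28619831,.22026],[441.6,-424.9,456.3],[-3.139,-.001,-1.798],1),
([.08,-.35,-1.02,.43,-.37,-2.22],[327.06,-180.09,373.57],[3.124,.587,2.915],.2),
(o["joints"],o["eef_pos"],o["orientation"],1)]
for s4 in(1,-1):
  for s6 in(1,-1):
    f=lambda k:np.r_[np.concatenate([w*(fk(q,k,s4)[0]-p) for q,p,r,w in D]),.01*(k-[250,400,400,0,-190,160,0])]
    s=least_squares(f,[250,400,400,0,-190,160,0]);
    C=[(fk(q,s.x,s4,s6)[1].inv()*rot(r)) for q,p,r,w in D]
    print(s4,s6,s.x.round(1),s.fun.round(1)[:12],[round(float((C[0].inv()*c).magnitude()),3) for c in C]);
    print(C[0].as_matrix().round(2).tolist())
```

```text
1 1 [ 287.   620.5  465.   -21.7  110.2  284.  -301.2] [-0.7  0.6  1.  -0.3  1.  -0.5  0.2  9.5 -2.2 -0.4 -3.4 -0.1] [0.0, 1.017, 3.068, 2.854]
[[0.0, 0.0, 1.0], [-0.84, 0.54, 0.0], [-0.54, -0.84, 0.0]]
1 -1 [ 287.   620.5  465.   -21.7  110.2  284.  -301.2] [-0.7  0.6  1.  -0.3  1.  -0.5  0.2  9.5 -2.2 -0.4 -3.4 -0.1] [0.0, 0.003, 0.849, 0.878]
[[0.0, 0.0, 1.0], [-1.0, 0.0, 0.0], [-0.0, -1.0, 0.0]]
-1 1 [ 2.001e+02  5.996e+02  4.642e+02  4.000e-01 -1.913e+02  1.985e+02
 -5.000e-01] [ 0.1  0.1  0.9  0.   0.1 -0.9  0.2  0.3 -0.4 -0.  -0.   0.1] [0.0, 1.017, 2.406, 2.557]
[[0.0, 0.0, 1.0], [-0.84, 0.54, 0.0], [-0.54, -0.84, 0.0]]
-1 -1 [ 2.001e+02  5.996e+02  4.642e+02  4.000e-01 -1.913e+02  1.985e+02
 -5.000e-01] [ 0.1  0.1  0.9  0.   0.1 -0.9  0.2  0.3 -0.4 -0.  -0.   0.1] [0.0, 0.003, 0.015, 0.0]
[[0.0, 0.0, 1.0], [-1.0, 0.0, 0.0], [-0.0, -1.0, 0.0]]
```

```bash
cat >> kin.py <<'E'
K=[200.1,599.6,464.2,0,-191.3,198.5,0]
C0=Ro.from_matrix([[0,0,1],[-1,0,0],[0,-1,0]])
def FK(q):
    p,R=fk(q,K,-1,-1);return p,R*C0
def ik(p,R,seeds=40,q0=None,m=.03):
    out=[];rng=np.random.default_rng(0)
    for i in range(seeds):
        x0=rng.uniform(LO+.1,HI-.1) if q0 is None or i else np.clip(q0,LO+m+.001,HI-m-.001)
        def f(q):
            P_,R_=FK(q);return np.r_[(P_-p)/200,(R_.inv()*R).as_rotvec()]
        s=least_squares(f,x0,bounds=(LO+m,HI-m))
        if np.abs(s.fun).max()<1e-3 and not any(np.abs(s.x-o).max()<.05 for o in out):out.append(s.x)
        if q0 is not None:break
    return out
E
python3 - <<'E'
from kin import *
print(readout.get_obs()["joints"].round(3))
for yaw,pt in((TH+np.pi,.611),(TH,-.611)):
    R=rot([np.pi,pt,yaw])
    for d in(0,60,120,150):
        p=S-AX*(159.3+d)
        print(round(yaw,2),d,[q.round(2).tolist() for q in ik(p,R)])
E
```

```text
[-0.056 -0.122 -1.017  0.439 -0.119 -2.151]
2.91 0 []
2.91 60 []
2.91 120 []
2.91 150 []
-0.23 0 []
-0.23 60 []
-0.23 120 []
-0.23 150 []
```

Run:
```python
from kin import *
import kin
kin.LO=LO*1;kin.HI=HI*1
for d in(0,60,120):
    kin.LO[:]=[-3.1,-2.5,-2,-3.14,-3.1,-3.1];kin.HI[:]=[3.1,2.5,2.5,3.14,3.1,3.1]
    print(d,[q.round(2).tolist() for q in ik(S-AX*(159.3+d),RP,60)])
kin.LO[:]=[-3.07,-1.43,-1.02,-3.03,-3.05,-3.03];kin.HI[:]=[3.07,2.12,1.25,1.67,0,3.03]
for tilt in(.2,.3,.4,.5,.61,.7):
  for dy in(-.6,-.3,0,.3,.6):
    R=rot([np.pi,tilt,TH+np.pi+dy]);ax=R.apply([0,0,1]);r=[]
    for d in(0,60,120):
        q=ik(S-ax*159.3-AX*d,R,12,m=.01);r.append(len(q))
    print(tilt,dy,r,end=' | ')
  print()
```

```text
0 [[2.28, -1.95, -0.6, -0.89, 2.69, 1.27], [-0.88, 1.94, -1.93, -2.29, -2.66, 2.92], [2.26, -1.94, -1.21, 0.85, -2.66, 2.92]]
60 [[2.29, -1.81, -0.55, -1.04, 2.74, 1.1], [-1.03, 1.74, -1.96, -2.43, -2.45, 2.86], [2.11, -1.74, -1.18, 0.71, -2.45, 2.86]]
120 [[2.31, -1.68, -0.49, -1.19, 2.78, 0.92], [-0.53, -0.25, -1.24, 1.52, 0.17, -2.84], [-0.19, -0.26, -1.21, 1.04, -0.02, -2.64], [2.95, 0.26, -1.93, -2.11, -0.02, -2.64], [1.97, -1.56, -1.15, 0.65, -2.26, 2.86]]
0.2 -0.6 [1, 1, 1] | 0.2 -0.3 [1, 1, 1] | 0.2 0 [1, 1, 1] | 0.2 0.3 [1, 1, 1] | 0.2 0.6 [1, 1, 1] | 
0.3 -0.6 [0, 1, 1] | 0.3 -0.3 [1, 1, 1] | 0.3 0 [1, 1, 1] | 0.3 0.3 [1, 1, 1] | 0.3 0.6 [1, 1, 1] | 
0.4 -0.6 [0, 0, 0] | 0.4 -0.3 [0, 0, 1] | 0.4 0 [0, 1, 1] | 0.4 0.3 [1, 1, 1] | 0.4 0.6 [1, 1, 1] | 
0.5 -0.6 [0, 0, 0] | 0.5 -0.3 [0, 0, 0] | 0.5 0 [0, 0, 1] | 0.5 0.3 [1, 1, 1] | 0.5 0.6 [1, 1, 1] | 
0.61 -0.6 [0, 0, 0] | 0.61 -0.3 [0, 0, 0] | 0.61 0 [0, 0, 0] | 0.61 0.3 [1, 1, 1] | 0.61 0.6 [1, 1, 1] | 
0.7 -0.6 [0, 0, 0] | 0.7 -0.3 [0, 0, 0] | 0.7 0 [0, 0, 0] | 0.7 0.3 [1, 1, 1] | 0.7 0.6 [1, 1, 1] |
```

```bash
cat > clr.py <<'E'
from kin import *
Tc=cabT([484.5,-204.3,TH]);Rc=Ro.from_matrix(Tc[:3,:3])
N=np.array([-.574,0,.819]);U=np.array([.819,0,.574]);PO=np.array([-20,0,128.])
def box(x,y,z,n=9):
    return np.stack(np.meshgrid(*[np.linspace(*v,n) for v in(x,y,z)]),-1).reshape(-1,3)
BODY=box((-39,39),(-96.5,96.5),(-47,-159.3),13)
def boxd(X,lo,hi): return np.linalg.norm(np.maximum(np.maximum(lo-X,X-hi),0),axis=1).min()
def clear(G,R,gap=44):
    """G world grasp point -> (body-panel, body-lamp, finger-hole radial, finger-lamp)"""
    tc=lambda L:Rc.inv().apply(R.apply(L)+G-Tc[:3,3])
    B=tc(BODY);F=tc(np.r_[box((-11,11),(gap/2,gap/2+21),(-47,18.7),15),box((-11,11),(-gap/2-21,-gap/2),(-47,18.7),15)])
    lo,hi=np.array([30,-110,185]),np.array([105,110,250])
    n=(F-PO)@N;s=F[(n>-8)&(n<2)]-PO
    rad=62-np.hypot(s@U,s[:,1]).max() if len(s) else 99
    return np.array([((B-PO)@N).min(),boxd(B,lo,hi),rad,boxd(F,lo,hi)])
def mk(tilt,dy,roll):return rot([np.pi,tilt,TH+np.pi+dy])*E('z',roll)
Q0=np.array([-.056,-.122,-1.0,.439,-.12,-2.15])
E
cat > srch.py <<'E'
from clr import *
print("square",clear(S,RP).round(1))
best=[]
for tilt in np.arange(.25,.72,.05):
  for dy in(0,.08,.16,.24,.32):
    for b in(0,8):
      for u in(0,6):
        R0=mk(tilt,dy,0);ax=R0.apply([0,0,1]);G=S+[0,0,u]-ax*b
        qs=ik(G-ax*159.3,R0,1,Q0,m=.015) or ik(G-ax*159.3,R0,5,m=.015)
        if not qs: continue
        for roll in np.arange(-.3,.31,.1):
            c=clear(G,mk(tilt,dy,roll));best.append((min(c[0],c[1],c[2]+2,c[3]),tilt,dy,b,u,roll,c.round(1).tolist(),qs[0].round(2).tolist()))
best.sort(key=lambda x:-x[0])
for x in best[:12]:print([np.round(v,2).tolist() for v in x])
E
time python3 srch.py
```

```text
square [13.1 23.4 12.6 51.1]
[11.41, 0.6, 0.24, 8, 6, 0.3, [11.4, 17.6, 9.4, 42.1], [-0.1, 0.06, -0.75, -0.37, -0.18, -1.12]]
[11.1, 0.5, 0.16, 8, 6, 0.2, [14.2, 11.1, 9.6, 39.1], [-0.03, 0.05, -0.96, 0.29, -0.06, -1.89]]
[11.05, 0.65, 0.24, 8, 6, 0.3, [11.1, 21.6, 9.9, 44.1], [-0.16, 0.06, -0.7, -0.56, -0.2, -0.88]]
[10.91, 0.55, 0.24, 8, 6, 0.3, [10.9, 13.6, 9.0, 39.9], [-0.07, 0.06, -0.78, -0.23, -0.19, -1.28]]
[10.7, 0.4, 0, 8, 0, 0.0, [11.7, 10.7, 8.8, 39.6], [-0.03, 0.07, -0.99, 0.57, -0.14, -2.31]]
[10.65, 0.65, 0.24, 8, 6, 0.2, [10.6, 21.1, 8.7, 48.3], [-0.16, 0.06, -0.7, -0.56, -0.2, -0.88]]
[10.19, 0.6, 0.24, 8, 6, 0.2, [11.6, 18.3, 8.2, 46.3], [-0.1, 0.06, -0.75, -0.37, -0.18, -1.12]]
[10.16, 0.5, 0.16, 8, 6, 0.1, [13.3, 10.3, 8.2, 39.9], [-0.03, 0.05, -0.96, 0.29, -0.06, -1.89]]
[9.68, 0.5, 0.24, 8, 6, 0.3, [10.3, 9.7, 8.4, 37.5], [-0.06, 0.07, -0.77, -0.14, -0.23, -1.37]]
[9.67, 0.65, 0.24, 8, 6, 0.1, [10.4, 12.7, 7.7, 44.7], [-0.16, 0.06, -0.7, -0.56, -0.2, -0.88]]
[9.6, 0.55, 0.24, 8, 6, 0.2, [10.6, 15.3, 7.6, 43.6], [-0.07, 0.06, -0.78, -0.23, -0.19, -1.28]]
[9.02, 0.6, 0.24, 8, 6, 0.1, [12.0, 9.4, 7.0, 42.1], [-0.1, 0.06, -0.75, -0.37, -0.18, -1.12]]
real	0m33.563s
user	0m32.813s
sys	0m0.903s
```

```bash
cat > srch2.py <<'E'
from clr import *
best=[]
for tilt in np.arange(.34,.62,.04):
  for dy in(0,.06,.12,.18,.24):
    for u in(0,5,9):
        b=7;R=mk(tilt,dy,0);ax=R.apply([0,0,1]);G=S+[0,0,u]-ax*b
        c=clear(G,R)
        if min(c)<6: continue
        ok=[];q=Q0
        for d in(0,30,60,100,140):
            r=ik(G-ax*159.3-AX*d,R,1,q,m=.012) or ik(G-ax*159.3-AX*d,R,4,m=.012)
            if r:q=r[0];ok.append(q)
            else:break
        if len(ok)>0:best.append((len(ok),min(c[0],c[1],c[2]+2),tilt,dy,u,c.round(1).tolist(),ok[0].round(2).tolist(),ok[-1].round(2).tolist()))
best.sort(key=lambda x:(-x[0],-x[1]))
for x in best[:10]:print([np.round(v,2).tolist() for v in x])
E
python3 srch2.py
```

```text
[5, 9.49, 0.38, 0, 0, [9.8, 9.5, 8.6, 38.9], [-0.0, 0.08, -0.93, 0.42, -0.21, -2.19], [0.11, -0.25, -0.83, 0.21, -0.64, -2.05]]
[5, 8.29, 0.42, 0, 9, [19.1, 8.3, 6.8, 36.3], [-0.05, 0.05, -1.01, 0.63, -0.12, -2.36], [0.12, -0.28, -0.85, 0.25, -0.62, -2.09]]
[5, 8.24, 0.38, 0, 5, [13.9, 8.2, 7.5, 36.0], [0.01, 0.07, -0.91, 0.39, -0.23, -2.17], [0.11, -0.25, -0.81, 0.2, -0.66, -2.05]]
[5, 7.49, 0.34, 0, 0, [7.7, 7.5, 7.1, 37.0], [0.02, 0.1, -0.85, 0.27, -0.31, -2.06], [0.1, -0.22, -0.78, 0.17, -0.69, -2.01]]
[5, 6.88, 0.42, 0.06, 0, [8.4, 6.9, 8.7, 38.8], [-0.03, 0.07, -0.98, 0.48, -0.12, -2.18], [0.1, -0.26, -0.85, 0.19, -0.59, -1.97]]
[5, 6.48, 0.38, 0, 9, [17.1, 6.5, 6.1, 34.1], [0.01, 0.07, -0.9, 0.36, -0.25, -2.15], [0.11, -0.25, -0.81, 0.2, -0.67, -2.05]]
```

```bash
cat >> clr.py <<'E'
R3=mk(.38,0,0);A3=R3.apply([0,0,1])
G3=S+[0,0,2]-A3*7+R3.apply([3,0,0])
T3=lambda d:G3-A3*159.3-AX*d
E
python3 - <<'E'
from clr import *
for d in(0,2,50,80,140):print(d,clear(G3-AX*d,R3).round(1),T3(d).round(1),[q.round(3).tolist() for q in ik(T3(d),R3,1,Q0,m=.012)])
print(inc(T3(80),R3))
E
```

```text
0 [12.1 11.7  9.6 40.6] [ 430.7 -190.9  262.3] [[0.001, 0.076, -0.933, 0.419, -0.209, -2.195]]
2 [14.1 12.4 10.1 40.7] [ 429.6 -190.7  264. ] [[0.004, 0.071, -0.93, 0.409, -0.216, -2.187]]
50 [62.1 36.2 99.  51.2] [ 402.8 -184.4  303.3] [[0.049, -0.043, -0.887, 0.281, -0.374, -2.092]]
80 [92.1 53.5 99.  58.1] [ 386.  -180.6  327.9] [[0.07, -0.114, -0.868, 0.246, -0.465, -2.069]]
140 [152.1  95.4  99.   89.5] [ 352.5 -172.8  377. ] [[0.114, -0.253, -0.828, 0.208, -0.646, -2.058]]
[-0.0086, 0.0263, -0.0065, 0.0421, 0.1886, 0.0046]
```

>>> send_rows(increments=[[50, -0.003, 0.01, -0.003, 0.014, 0.06, 0.002], [50, -0.006, 0.02, -0.006, 0.028, 0.12, 0.004], [50, -0.009, 0.026, -0.007, 0.042, 0.189, 0.005], [50, -0.009, 0.026, -0.007, 0.042, 0.189, 0.005]])

```text
t: 9.93
eef_pos: [387.1, -180.2, 330.2]
orientation: [3.14, 0.384, 2.914]
force: [0.0, 0.1, 0.1]
finger_gap: 43.9
grasp_force: 0.0
```

Run:
```python
from clr import *
for d in(80,50,1):print(inc(T3(d),R3))
print(readout.get_obs()["joints"].round(3))
```

```text
[0.0018, -0.0006, 0.0018, 0.0022, 0.0039, 0.0007]
[-0.005, -0.0006, 0.031, 0.0022, 0.0039, 0.0007]
[-0.016, -0.0008, 0.0787, 0.0022, 0.0039, 0.0007]
[ 0.073 -0.118 -0.864  0.244 -0.468 -2.069]
```

>>> send_rows(increments=[[50, 0.001, -0.001, 0.005, 0.002, 0.004, 0], [50, -0.002, -0.001, 0.018, 0.002, 0.004, 0], [50, -0.005, -0.001, 0.031, 0.002, 0.004, 0], [50, -0.008, -0.001, 0.043, 0.002, 0.004, 0], [50, -0.01, -0.001, 0.055, 0.002, 0.004, 0], [50, -0.0125, -0.001, 0.065, 0.002, 0.004, 0], [50, -0.0145, -0.001, 0.073, 0.002, 0.004, 0], [50, -0.016, -0.001, 0.0785, 0.002, 0.004, 0], [50, -0.016, -0.001, 0.0785, 0.002, 0.004, 0]])

```text
t: 11.05
eef_pos: [429.1, -192.0, 261.5]
orientation: [-3.14, 0.376, 2.913]
force: [-0.6, -0.4, -0.8]
finger_gap: 43.6
grasp_force: 0.0
```

Run:
```python
from clr import *
import json
for d in(1,):print(inc(T3(d),R3))
o=readout.get_obs();print(o["force"],o["joints"].round(3))
p=imaging.camera_params("wrist");b=imaging.grab_frame("wrist");cv2.imwrite("pics/w4.png",b[...,::-1])
cv2.imwrite("pics/c4.png",panel(b,120,100,400,300,2,40))
for z in(122,107,62):print(proj(p,[*S[:2],z]))
```

```text
[-0.0013, 0.0015, -0.0013, -0.0017, -0.0039, -0.0007]
[-0.56702446 -0.3605431  -0.83571209] [ 1.000e-03  7.500e-02 -9.350e-01  4.160e-01 -2.120e-01 -2.193e+00]
[[324.66543199 278.31499889]]
[[324.43524311 257.04928772]]
[[323.91496467 208.98401677]]
```

View pics/c4.png

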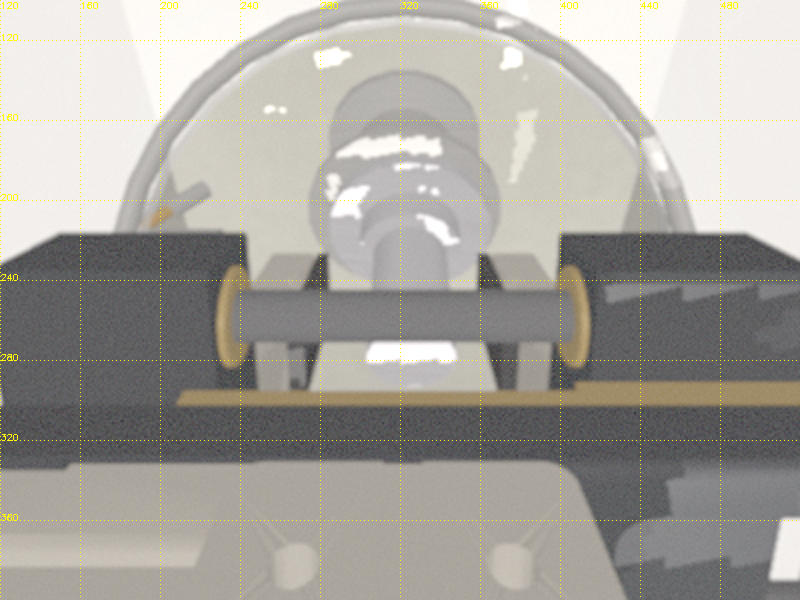

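The stem stands at (325,280), centred between the two fingers with nothing touching, so I'll grip and draw it out along the port axis.

>>> send_rows(increments=[[0, 0, 0, 0, 0, 0, 0], [0, 0, 0, 0, 0, 0, 0], [0, 0, 0, 0, 0, 0, 0], [0, 0, 0, 0, 0, 0, 0], [0, 0.0011, 0, -0.005, 0, 0, 0], [0, 0.0034, 0, -0.0146, 0, 0, 0]], newtons=25)

```text
t: 11.85
eef_pos: [420.2, -190.0, 274.0]
orientation: [-3.14, 0.375, 2.913]
force: [-0.0, -0.5, -0.8]
finger_gap: 23.2
grasp_force: 25.0
```

>>> send_rows(increments=[[0, 0.0023, 0, -0.01, 0, 0, 0], [0, 0.005, 0, -0.022, 0, 0, 0], [0, 0.008, 0, -0.036, 0, 0, 0], [0, 0.0115, 0, -0.05, 0, 0, 0], [0, 0.0148, 0, -0.064, 0, 0, 0], [0, 0.018, 0, -0.078, 0, 0, 0], [0, 0.0215, 0, -0.093, 0, 0, 0], [0, 0.025, 0, -0.108, 0, 0, 0], [0, 0.0285, 0, -0.123, 0, 0, 0], [0, 0.0315, 0, -0.136, 0, 0, 0], [0, 0.0315, 0, -0.136, 0, 0, 0]])

```text
t: 13.22
eef_pos: [343.1, -171.6, 390.1]
orientation: [3.141, 0.379, 2.913]
force: [0.4, 0.1, -2.0]
finger_gap: 23.3
grasp_force: 25.0
```

Run:
```python
from clr import *
o=readout.get_obs();print(o["eef_pos"],o["orientation"],o["joints"].round(3),o["force"])
p=imaging.camera_params("wrist");b=imaging.grab_frame("wrist");cv2.imwrite("pics/w5.png",b[...,::-1])
cv2.imwrite("pics/c5.png",panel(b,180,100,300,220,2.6,40))
```

```text
[ 343.05652223 -171.5733188   390.14861901] [3.14105071 0.37946305 2.91292076] [ 0.127 -0.288 -0.815  0.202 -0.697 -2.058] [ 0.43735935  0.05922357 -1.96209386]
```

View pics/c5.png

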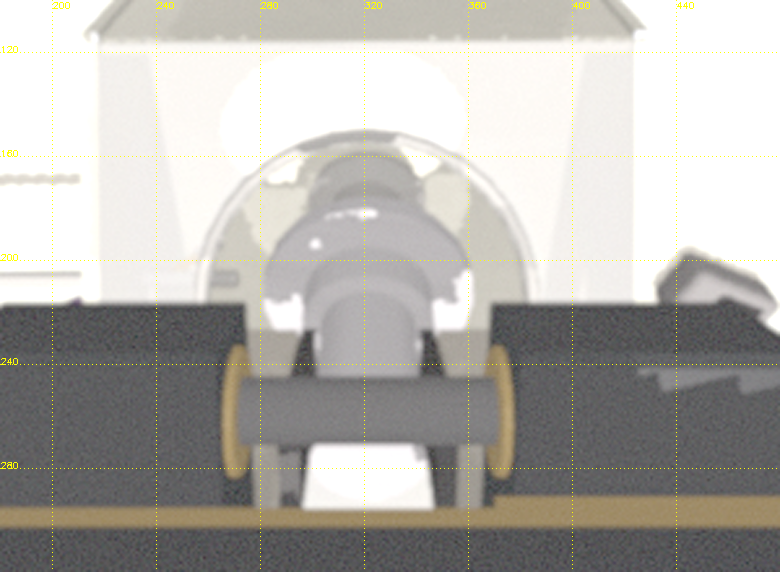

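```bash
cat > place.py <<'E'
from clr import *
PAD=np.array([500,215,9.])
o=readout.get_obs();Rn=rot(o["orientation"]);pn=o["eef_pos"]
rel=R3.inv().apply(S+[0,0,0]-T3(0))   # nominal stem pt (45 above underside) in tool
# upright valve: underside at stem pt -45 z
und=lambda p,R:p+R.apply(rel)-[0,0,45]
E
python3 - <<'E'
from place import *
import json
print("underside now",und(pn,Rn),rel)
p=imaging.camera_params("wrist");a=np.linspace(0,6.28,90)
for dz,r in((6,28),(0,28),(18,17)):
    X=und(pn,Rn)+np.c_[r*np.cos(a),r*np.sin(a),0*a+dz];u=proj(p,X);print(dz,u.min(0).round(1),u.max(0).round(1))
qn=o["joints"]
for yaw in np.arange(2.913-2.4,2.913+2.0,.3):
    R=rot([np.pi,.379,yaw]);res=[]
    for h in(0,120):
        T=PAD+[0,0,45+h]-R.apply(rel);s=ik(T,R,1,qn,m=.05) or ik(T,R,4,m=.05);res.append(s[0].round(2).tolist() if s else None)
    print(round(yaw,2),res)
E
```

```text
underside now [ 405.79958447 -186.1673697   189.09249063] [-2.25815906e+00  5.95638938e-15  1.68157329e+02]
6 [280.3 175.9] [362.4 240.6]
0 [281.3 171. ] [361.4 235.1]
18 [295.2 201.4] [347.6 241.3]
0.51 [[0.71, 0.55, -0.17, -0.08, -1.23, 1.41], [0.71, 0.43, -0.06, -0.07, -1.45, 1.39]]
0.81 [[0.78, 0.54, -0.23, 0.02, -1.18, 1.6], [0.78, 0.42, -0.11, 0.01, -1.42, 1.6]]
1.11 [[0.84, 0.52, -0.31, 0.11, -1.11, 1.78], [0.84, 0.39, -0.19, 0.1, -1.35, 1.8]]
1.41 [[0.89, 0.48, -0.41, 0.22, -1.02, 1.94], [0.9, 0.35, -0.29, 0.19, -1.27, 2.0]]
1.71 [[0.94, 0.44, -0.54, 0.34, -0.9, 2.09], [0.95, 0.3, -0.4, 0.28, -1.16, 2.19]]
2.01 [None, None]
2.31 [None, None]
2.61 [None, None]
2.91 [None, None]
3.21 [None, [0.91, 0.01, -0.86, 0.59, -0.52, -2.9]]
3.51 [None, [0.86, -0.01, -0.83, 0.41, -0.45, -2.41]]
3.81 [None, [0.8, 0.0, -0.7, 0.1, -0.49, -1.78]]
4.11 [[0.67, 0.23, -0.63, -0.32, -0.37, -0.99], [0.68, 0.04, -0.55, -0.18, -0.63, -1.16]]
4.41 [[0.55, 0.27, -0.49, -0.47, -0.57, -0.48], [0.58, 0.1, -0.42, -0.34, -0.79, -0.67]]
4.71 [[0.49, 0.32, -0.4, -0.51, -0.74, -0.13], [0.51, 0.16, -0.31, -0.41, -0.95, -0.29]]
```

```bash
cat >> place.py <<'E'
Rz=lambda a:Ro.from_euler('z',a)
E
python3 - <<'E'
from place import *
h=100;dyaw=1.5;R1=Rz(dyaw)*Rn;p1=PAD+[0,0,45+h]-R1.apply(rel)
print(pn.round(1),p1.round(1))
q=o["joints"]
rows=[]
for f in np.arange(1,12)/11:
    g=f;R=Rz(dyaw*g)*Rn;u0=pn+Rn.apply(rel);u1=PAD+[0,0,45+h];hz=u0+(u1-u0)*f
    hz[2]=max(hz[2],u0[2]+(u1[2]-u0[2])*max(0,2*f-1))
    p=hz-R.apply(rel);s=ik(p,R,1,q,m=.02)
    dq=np.abs(s[0]-q).max() if s else None;q=s[0] if s else q
    print(round(f,2),q.round(2).tolist(),None if dq is None else round(float(dq),2));rows.append([0]+np.round(inc(p,R,pn,Rn),3).tolist())
print(rows)
E
```

```text
[ 343.2 -171.6  389.5] [481.1 153.6 309.4]
0.09 [0.2, -0.3, -0.81, 0.16, -0.7, -1.97] 0.09
0.18 [0.26, -0.3, -0.79, 0.12, -0.71, -1.87] 0.1
0.27 [0.32, -0.29, -0.77, 0.08, -0.72, -1.77] 0.1
0.36 [0.38, -0.27, -0.74, 0.03, -0.72, -1.65] 0.11
0.45 [0.42, -0.24, -0.7, -0.02, -0.74, -1.53] 0.12
0.55 [0.46, -0.2, -0.67, -0.07, -0.73, -1.39] 0.13
0.64 [0.49, -0.15, -0.64, -0.13, -0.72, -1.25] 0.15
0.73 [0.51, -0.08, -0.6, -0.2, -0.71, -1.09] 0.15
0.82 [0.53, -0.02, -0.55, -0.26, -0.72, -0.94] 0.15
0.91 [0.55, 0.05, -0.49, -0.31, -0.73, -0.79] 0.15
1.0 [0.57, 0.12, -0.44, -0.36, -0.75, -0.64] 0.14
[[0, -0.001, 0.029, 0.0, -0.05, 0.0, -0.127], [0, -0.002, 0.058, 0.001, -0.101, 0.0, -0.253], [0, -0.005, 0.087, 0.002, -0.151, 0.0, -0.38], [0, -0.009, 0.116, 0.004, -0.202, 0.0, -0.507], [0, -0.014, 0.147, 0.006, -0.252, 0.0, -0.634], [0, -0.017, 0.178, 0.014, -0.302, 0.0, -0.76], [0, -0.018, 0.21, 0.03, -0.353, 0.0, -0.887], [0, -0.019, 0.243, 0.047, -0.403, 0.0, -1.014], [0, -0.021, 0.277, 0.063, -0.453, 0.0, -1.14], [0, -0.024, 0.312, 0.08, -0.504, 0.0, -1.267], [0, -0.027, 0.348, 0.097, -0.554, 0.0, -1.394]]
```

>>> send_rows(increments=[[0, -0.001, 0.029, 0.0, -0.05, 0.0, -0.127], [0, -0.002, 0.058, 0.001, -0.101, 0.0, -0.253], [0, -0.005, 0.087, 0.002, -0.151, 0.0, -0.38], [0, -0.009, 0.116, 0.004, -0.202, 0.0, -0.507], [0, -0.014, 0.147, 0.006, -0.252, 0.0, -0.634], [0, -0.017, 0.178, 0.014, -0.302, 0.0, -0.76], [0, -0.018, 0.21, 0.03, -0.353, 0.0, -0.887], [0, -0.019, 0.243, 0.047, -0.403, 0.0, -1.014], [0, -0.021, 0.277, 0.063, -0.453, 0.0, -1.14], [0, -0.024, 0.312, 0.08, -0.504, 0.0, -1.267], [0, -0.027, 0.348, 0.097, -0.554, 0.0, -1.394], [0, -0.027, 0.348, 0.097, -0.554, 0.0, -1.394]])

```text
t: 14.78
eef_pos: [483.0, 154.8, 305.9]
orientation: [3.137, 0.375, -1.87]
force: [0.4, -0.7, -1.9]
finger_gap: 23.2
grasp_force: 25.0
```

>>> send_rows(increments=[[0, 0, 0, 0, 0, 0, 0], [0, 0, 0, 0, 0, 0, 0]])

```text
t: 15.02
eef_pos: [481.5, 152.6, 308.5]
orientation: [3.14, 0.377, -1.872]
force: [-1.0, 0.4, -1.7]
finger_gap: 23.2
grasp_force: 25.0
```

Run:
```python
from place import *
print("und",und(pn,Rn),"joints",o["joints"].round(2))
Rt=rot([np.pi,.379,o["orientation"][2]])
for h in(100,12,4,1,-2):print(h,inc(PAD+[0,0,45+h]-Rt.apply(rel),Rt))
g=imaging.grab_frame("top");s=imaging.grab_frame("scene");w=imaging.grab_frame("wrist")
for n,i in(("top3",g),("scene3",s),("w6",w)):cv2.imwrite(f"pics/{n}.png",i[...,::-1])
cv2.imwrite("pics/c6.png",np.vstack([np.hstack([panel(g,130,130,130,130,3)[:300,:390],panel(s,390,130,130,130,3)[:300,:390]]),panel(w,125,100,390,150,2,40)[:,:780]]))
```

```text
und [500.28431814 213.83472571 108.02070812] joints [ 0.57  0.12 -0.44 -0.36 -0.75 -0.64]
100 [-0.001, 0.0008, -0.0005, 0.0014, -0.0019, -0.0]
12 [0.0314, 0.0007, 0.0813, 0.0014, -0.0019, -0.0]
4 [0.0344, 0.0007, 0.0887, 0.0014, -0.0019, -0.0]
1 [0.0355, 0.0007, 0.0915, 0.0014, -0.0019, -0.0]
-2 [0.0366, 0.0007, 0.0943, 0.0014, -0.0019, -0.0]
```

View pics/c6.png

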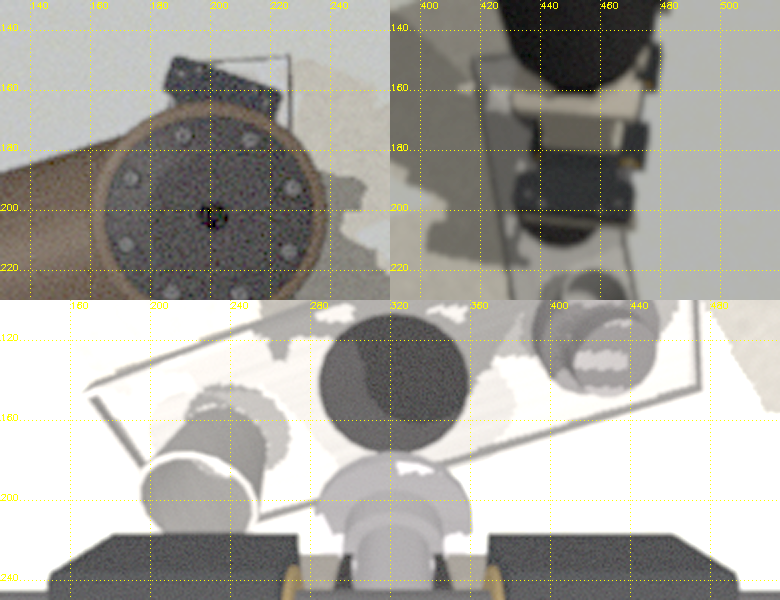

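The pad is at about (321.7,142.3) in the wrist view, with the valve lined up on column 322. I'll check the pad position from this view before descending.

Run:
```python
from place import *
p=imaging.camera_params("wrist");a=np.linspace(0,6.28,120)
f=lambda X:(lambda u:(u.min(0)+u.max(0))/2)(proj(p,np.c_[X[0]+38*np.cos(a),X[1]+38*np.sin(a),0*a+9]))-[321.7,142.3]
print(least_squares(f,[500,215]).x)
```

```text
[499.17015917 215.38901382]
```

>>> send_rows(increments=[[0, 0.009, 0, 0.023, 0.001, -0.002, 0], [0, 0.018, 0, 0.047, 0.001, -0.002, 0], [0, 0.027, 0.001, 0.07, 0.001, -0.002, 0], [0, 0.0314, 0.001, 0.0813, 0.001, -0.002, 0], [0, 0.0335, 0.001, 0.0865, 0.001, -0.002, 0], [0, 0.0344, 0.001, 0.0887, 0.001, -0.002, 0], [0, 0.0344, 0.001, 0.0887, 0.001, -0.002, 0]])

```text
t: 16.05
eef_pos: [481.2, 154.3, 213.8]
orientation: [-3.141, 0.38, -1.871]
force: [-0.1, -0.6, -1.5]
finger_gap: 23.0
grasp_force: 25.0
```

>>> send_rows(increments=[[0, 0.0004, 0, 0.0009, 0, 0, 0], [0, 0.0008, 0, 0.0018, 0, 0, 0], [0, 0.0012, 0, 0.0028, 0, 0, 0], [0, 0.0012, 0, 0.0028, 0, 0, 0]])

```text
t: 16.55
eef_pos: [480.9, 154.1, 210.2]
orientation: [3.141, 0.379, -1.871]
force: [-0.2, -0.2, -1.4]
finger_gap: 23.1
grasp_force: 25.0
```

Not in contact yet, so I'll go lower in small steps.

>>> send_rows(increments=[[0, 0.0004, 0, 0.0009, 0, 0, 0], [0, 0.0007, 0, 0.0018, 0, 0, 0], [0, 0.0007, 0, 0.0018, 0, 0, 0]])

```text
t: 16.92
eef_pos: [481.0, 154.2, 209.0]
orientation: [3.141, 0.38, -1.871]
force: [-4.1, -1.8, 7.7]
finger_gap: 23.5
grasp_force: 25.0
```

>>> send_rows(increments=[[0, 0.0002, 0, 0.0005, 0, 0, 0], [0, 0.0002, 0, 0.0005, 0, 0, 0], [0, 0.0002, 0, 0.0005, 0, 0, 0]], newtons=6)

```text
t: 17.3
eef_pos: [481.0, 154.2, 208.4]
orientation: [3.142, 0.38, -1.871]
force: [-2.5, -1.3, 7.1]
finger_gap: 23.8
grasp_force: 6.0
```

>>> send_rows(increments=[[50, 0, 0, 0, 0, 0, 0], [50, 0, 0, 0, 0, 0, 0], [50, 0, 0, 0, 0, 0, 0]])

```text
t: 17.68
eef_pos: [481.0, 154.1, 207.7]
orientation: [3.141, 0.379, -1.871]
force: [-0.1, -0.2, -0.2]
finger_gap: 42.6
grasp_force: 0.0
```

>>> send_rows(increments=[[50, 0, 0, -0.015, 0, 0, 0], [50, 0, 0, -0.035, 0, 0, 0], [50, 0, 0, -0.07, 0, 0, 0], [50, 0, 0, -0.11, 0, 0, 0], [50, 0, 0, -0.16, 0, 0, 0], [50, 0, 0, -0.19, 0, 0, 0], [50, 0, 0, -0.19, 0, 0, 0]])

```text
t: 18.55
eef_pos: [460.1, 85.8, 388.4]
orientation: [-3.136, 0.383, -1.87]
force: [-0.4, 0.5, 0.4]
finger_gap: 43.9
grasp_force: 0.0
```

Run:
```python
from place import *
p=imaging.camera_params("wrist");w=imaging.grab_frame("wrist");cv2.imwrite("pics/w7.png",w[...,::-1])
for z in(9,15,69):print(proj(p,[500,215,z]))
u,v=proj(p,[500,215,40])[0].astype(int);print(u,v)
cv2.imwrite("pics/c7.png",panel(w,max(u-100,0),max(v-75,0),200,150,4))
# plan to knob
c=[484.8,-204.1];kn=(cabT([*c,TH])@[9,-225,75,1])[:3];R=rot([np.pi,0,TH-np.pi/2])
tgt=kn+[0,0,159.3+215];print(kn,tgt,ik(tgt,R,1,[-.45,.23,-.05,0,-1.29,.22]),o["joints"].round(2))
print(inc(tgt,R))
```

```text
[[321.95491663 166.08515251]]
[[321.94560898 168.29001753]]
[[321.84971725 191.0055577 ]]
321 178
[ 442.710393   -425.31135817   75.        ] [ 442.710393   -425.31135817  449.3       ] [array([-4.48468891e-01,  2.34552702e-01, -6.16195291e-02, -7.30338088e-13,
       -1.27462410e+00,  2.20468891e-01])] [ 0.46 -0.02 -0.39 -0.33 -0.95 -0.6 ]
[0.4347, -0.1356, -0.2417, -0.0167, 0.3815, -0.0718]
```

View pics/c7.png

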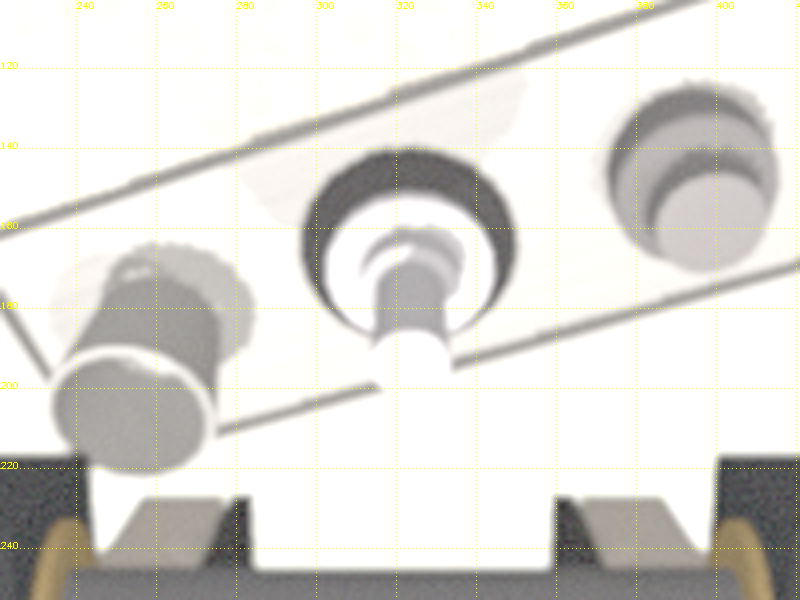

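Run:
```python
from place import *
p=imaging.camera_params("wrist");a=np.linspace(0,6.28,180)
def fit(r,z,l,ri,t):
    f=lambda X:(lambda u:np.r_[u[:,0].min()-l,u[:,0].max()-ri,u[:,1].min()-t])(proj(p,np.c_[X[0]+r*np.cos(a),X[1]+r*np.sin(a),0*a+z]))
    s=least_squares(f,[500,215]);return s.x.round(1),s.fun.round(1)
print("pad",fit(38,9,296.5,350.2,140),"flange",fit(28,15,301.8,345,151.3))
print("stem",least_squares(lambda X:proj(p,[X[0],X[1],69])[0]-[323,191.5],[500,215]).x)
# path to knob: check ik along linear interpolation
tgt=np.array([442.7,-425.3,449.3]);R=rot([np.pi,0,TH-np.pi/2]);rv=(Rn.inv()*R).as_rotvec();q=o["joints"];L=[]
for f in np.arange(1,13)/12:
    x=pn+(tgt-pn)*f;x[2]=min(max(x[2],pn[2]+ (tgt[2]+30-pn[2])*f*2.5),tgt[2]+40) if f<.95 else tgt[2];Rf=Rn*Ro.from_rotvec(rv*f)
    s=ik(x,Rf,1,q,m=.02);print(round(f,2),x.round(0),s[0].round(2).tolist() if s else None);q=s[0] if s else q
    L.append([60]+np.round(inc(x,Rf,pn,Rn),3).tolist())
print(L)
```

```text
pad (array([496.6, 214.8]), array([-1.2,  1.2,  0.1])) flange (array([497.3, 217.3]), array([ 0.7, -0.7, -0.1]))
stem [497.3174434  214.86912755]
0.08 [458.  44. 406.] [0.38, -0.03, -0.37, -0.31, -1.03, -0.54]
0.17 [457.   1. 425.] [0.29, -0.04, -0.33, -0.29, -1.12, -0.48]
0.25 [455. -42. 445.] [0.21, -0.05, -0.3, -0.27, -1.19, -0.41]
0.33 [454. -84. 464.] [0.12, -0.04, -0.25, -0.24, -1.26, -0.34]
0.42 [ 453. -127.  483.] [0.04, -0.03, -0.21, -0.22, -1.32, -0.27]
0.5 [ 451. -170.  489.] [-0.04, -0.0, -0.18, -0.19, -1.35, -0.19]
0.58 [ 450. -212.  489.] [-0.12, 0.03, -0.16, -0.16, -1.36, -0.11]
0.67 [ 448. -255.  489.] [-0.19, 0.06, -0.13, -0.13, -1.37, -0.03]
0.75 [ 447. -297.  489.] [-0.26, 0.1, -0.1, -0.1, -1.37, 0.04]
0.83 [ 446. -340.  489.] [-0.33, 0.13, -0.07, -0.06, -1.37, 0.1]
0.92 [ 444. -383.  489.] [-0.39, 0.17, -0.04, -0.03, -1.36, 0.16]
1.0 [ 443. -425.  449.] [-0.45, 0.23, -0.06, -0.0, -1.27, 0.22]
[[60, 0.031, -0.011, -0.033, -0.001, 0.032, -0.006], [60, 0.062, -0.023, -0.066, -0.003, 0.064, -0.012], [60, 0.093, -0.034, -0.1, -0.004, 0.095, -0.018], [60, 0.124, -0.045, -0.133, -0.006, 0.127, -0.024], [60, 0.155, -0.057, -0.166, -0.007, 0.159, -0.03], [60, 0.191, -0.068, -0.187, -0.008, 0.191, -0.036], [60, 0.229, -0.079, -0.202, -0.01, 0.222, -0.042], [60, 0.267, -0.091, -0.218, -0.011, 0.254, -0.048], [60, 0.305, -0.102, -0.233, -0.012, 0.286, -0.054], [60, 0.344, -0.113, -0.248, -0.014, 0.318, -0.06], [60, 0.382, -0.124, -0.264, -0.015, 0.35, -0.066], [60, 0.435, -0.136, -0.242, -0.017, 0.382, -0.072]]
```

The valve stands within about 3 mm of the pad's middle. Next is the knob.

>>> send_rows(increments=[[60, 0.031, -0.011, -0.033, -0.001, 0.032, -0.006], [60, 0.062, -0.023, -0.066, -0.003, 0.064, -0.012], [60, 0.093, -0.034, -0.1, -0.004, 0.095, -0.018], [60, 0.124, -0.045, -0.133, -0.006, 0.127, -0.024], [60, 0.155, -0.057, -0.166, -0.007, 0.159, -0.03], [60, 0.191, -0.068, -0.187, -0.008, 0.191, -0.036], [60, 0.229, -0.079, -0.202, -0.01, 0.222, -0.042], [60, 0.267, -0.091, -0.218, -0.011, 0.254, -0.048], [60, 0.305, -0.102, -0.233, -0.012, 0.286, -0.054], [60, 0.344, -0.113, -0.248, -0.014, 0.318, -0.06], [60, 0.382, -0.124, -0.264, -0.015, 0.35, -0.066], [60, 0.435, -0.136, -0.242, -0.017, 0.382, -0.072]])

```text
t: 20.1
eef_pos: [444.4, -426.6, 449.9]
orientation: [-3.141, -0.006, -1.797]
force: [0.3, -0.2, -0.8]
finger_gap: 52.7
grasp_force: 0.0
```

>>> send_rows(increments=[[60, 0, 0, 0, 0, 0, 0], [60, 0, 0, 0, 0, 0, 0]])

```text
t: 20.35
eef_pos: [444.2, -424.8, 447.7]
orientation: [3.137, -0.003, -1.798]
force: [0.7, -0.0, 0.6]
finger_gap: 52.8
grasp_force: 0.0
```

Run:
```python
from h import *
print(inc([443,-424.3,235.4],rot([np.pi,0,-1.797])))
p=imaging.camera_params("wrist");w=imaging.grab_frame("wrist")
u,v=proj(p,[442.5,-421,75])[0].astype(int);g=w.mean(2)[v-35:v+36,u-35:u+36]
for th in(25,35,45,60):
    k,l,st,ce=cv2.connectedComponentsWithStats((g<th).astype('uint8'));j=1+st[1:,4].argmax() if k>1 else 0;print(th,(u,v),st[j],ce[j]-35)
```

```text
[-0.0008, 0.0002, 0.2123, 0.0051, -0.0027, -0.001]
25 (np.int64(320), np.int64(185)) [ 27  26  17  19 224] [ 0.18303571 -0.74553571]
35 (np.int64(320), np.int64(185)) [ 27  26  18  19 307] [ 0.09446254 -0.20846906]
45 (np.int64(320), np.int64(185)) [ 26  25  19  21 354] [ 0.1440678  -0.06497175]
60 (np.int64(320), np.int64(185)) [ 26  25  19  21 369] [ 0.11653117 -0.04878049]
```

>>> send_rows(increments=[[60, 0, 0, 0.05, 0.005, -0.003, 0], [60, 0, 0, 0.1, 0.005, -0.003, 0], [60, 0, 0, 0.15, 0.005, -0.003, 0], [60, 0, 0, 0.19, 0.005, -0.003, 0], [60, 0, 0, 0.212, 0.005, -0.003, 0], [60, 0, 0, 0.212, 0.005, -0.003, 0], [0, 0, 0, 0.212, 0.005, -0.003, 0], [0, 0, 0, 0.212, 0.005, -0.003, 0], [0, 0, 0, 0.212, 0.005, -0.003, 0], [0, 0, 0, 0.212, 0.005, -0.003, 0]], newtons=25)

```text
t: 21.65
eef_pos: [443.0, -425.3, 237.1]
orientation: [-3.14, -0.0, -1.798]
force: [-2.6, 1.8, 6.8]
finger_gap: 26.4
grasp_force: 25.0
```

>>> send_rows(increments=[[0, -0.008, 0, 0, 0, 0, 0], [0, -0.016, 0, 0, 0, 0, 0], [0, -0.024, 0, 0, 0, 0, 0], [0, -0.032, 0, 0, 0, 0, 0], [0, -0.038, 0, 0, 0, 0, 0], [0, -0.041, 0, 0, 0, 0, 0], [0, -0.041, 0, 0, 0, 0, 0], [0, -0.041, 0, 0, 0, 0, 0]])

```text
t: 22.65
eef_pos: [452.1, -386.0, 237.1]
orientation: [-3.14, -0.001, -1.797]
force: [-4.2, -2.8, 5.3]
finger_gap: 27.1
grasp_force: 25.0
```

>>> send_rows(increments=[[0, -0.001, 0, 0, 0, 0, 0], [0, -0.002, 0, 0, 0, 0, 0], [0, -0.002, 0, 0, 0, 0, 0]])

```text
t: 23.02
eef_pos: [452.2, -385.5, 237.2]
orientation: [-3.14, -0.003, -1.797]
force: [-6.5, -13.1, 3.0]
finger_gap: 27.4
grasp_force: 25.0
```

>>> send_rows(increments=[[60, 0.001, 0, 0, 0, 0, 0], [60, 0.001, 0, 0, 0, 0, 0], [60, 0.001, 0, 0, 0, 0, 0], [60, 0.001, 0, -0.04, 0, 0, 0], [60, 0.001, 0, -0.1, 0, 0, 0], [60, 0.001, 0, -0.16, 0, 0, 0], [60, 0.001, 0, -0.215, 0, 0, 0], [60, 0.001, 0, -0.215, 0, 0, 0], [60, 0.001, 0, -0.215, 0, 0, 0]])

```text
t: 24.15
eef_pos: [452.3, -383.9, 450.7]
orientation: [-3.14, 0.001, -1.797]
force: [0.2, 1.2, -0.4]
finger_gap: 53.1
grasp_force: 0.0
```

Run:
```python
from h import *
p=imaging.camera_params("wrist");w=imaging.grab_frame("wrist")
print(readout.get_obs()["force"])
for y in(-180,-184,-220):print(y,proj(p,(cabT([484.8,-204.1,TH])@[9,y,75,1])[:3]))
u,v=proj(p,(cabT([484.8,-204.1,TH])@[9,-180,75,1])[:3])[0].astype(int);g=w.mean(2)[v-35:v+36,u-35:u+36]
k,l,st,ce=cv2.connectedComponentsWithStats((g<45).astype('uint8'));j=1+st[1:,4].argmax();print((u,v),st[j],ce[j]-35)
```

```text
[-0.3552904   0.72360676 -0.1771911 ]
-180 [[320.7172387  183.11556667]]
-184 [[320.72100655 180.04991687]]
-220 [[320.75587356 151.68092376]]
(np.int64(320), np.int64(183)) [ 27  25  19  20 337] [ 1.30860534 -0.76557864]
```

```bash
python3 -c "
from rig import ticket
print(ticket.hand_in())"
```

```text
the job is handed in; nothing more can be done
None
```

The job is handed in at about 24 s, but no verdict came back: the valve stands upright on the pad within about 3 mm of its middle, the bolt is back against its home stop, and nothing else was touched as far as I could see.

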